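Unlatch the curing box and hold its lid at 45 degrees

TASK

In the windscreen workshop, slide the red-gripped catch of the green curing box all the way to its open end, then raise the lid by its black bar handle and hold it open at 45 degrees, where the red marks on the side discs are, so that a workmate can hook in the stay. Finish while still holding the handle with the lid steady at that angle: it falls shut if let go. Leave the bottle, the jar and the carton where they stand.

Things in the scene. Friction and masses are not known exactly. Their poses are not given: they have to be found in the camera images.
- curing_box: Fixed green open-topped box, 200 (its x) by 280 (its y) by 100 mm high, turned about the vertical. Origin: centre of its underside; front, with the catch, faces its -x; the catch opens to its +y. The dark catch track sticks out 38 mm in front, 68 to 98 mm high. White discs on the side walls round the hinge have black marks every 15 degrees and a broad red one at 45 degrees of lid opening.
- lid (a joint): Lid angle, rad: 0 shut (level), grows as the front edge rises, 45 degrees = 0.785, limit 1.9. Bare aluminium frame with amber window, 200 by 280 by 8 mm on the box rim, 0.4 to 0.7 kg; hinged on the box's far (+x) rim, falls shut if let go. A steel tongue 30 mm wide sticks out 34 mm from the middle of its front edge; while the catch's nose is over the tongue the lid cannot rise.
- lid_hinge (a point): Middle of the hinge line, at the box's x = +100 mm, y = 0, height 100 mm. The hinge line runs along the box's y.
- lid_handle: Black round bar handle on the lid, 12 mm in diameter, along the box's y, on two posts 110 mm apart (centres). Origin: middle of the bar, 40 mm above the lid's top face. With the lid shut it lies 155 mm in front of (box -x) and 48 mm above the hinge line, 148 mm above the work surface. It swings with the lid; the bar can turn between the fingers.
- catch (a joint): Travel of the sliding catch in m: 0 fully closed (nose over the tongue), 0.050 fully open (end stop, towards the box's +y). The nose is clear of the tongue from 0.034. It slides with about 1.5 N of friction and stays where it is left.
- catch_grip (a point): Centre of the catch's upright red grip, 26 (box x) by 14 (box y) by 40 mm high, on a steel slide; 140 mm above the work surface; grip's top at 157 mm, slide's top at 117 mm. It lies 122 mm in front (-x) of the box's centre and, with the catch closed, 55 mm to its +y. Moves with the catch.
- primer_bottle: Bystander: metal-grey bottle with a blue cap, 56 mm in diameter, 130 mm high; origin at the centre of its base.
- clip_jar: Bystander: white jar with a blue cap, 68 mm in diameter, 85 mm high; origin at the centre of its base.
- fixings_carton: Bystander: cardboard carton, 90 by 70 by 50 mm high; origin at the centre of its base.

How it is judged:
On the way:
1. the catch is slid to its open end while the lid is still shut (value of joint catch above 0.042 m and value of joint lid below 0.06 rad), for 0.2 s.
At the end, for the whole second after the job is handed in: The lid stands at 45 degrees (39 to 51), steady (under 0.06 rad/s), with the fingers on its handle (over 1 N) and nothing else propping it; the catch is still open (over 38 mm); bottle, jar and carton are within 30 mm of where they stood and do not touch the box (value of joint lid between 0.68 and 0.89 rad and velocity of joint lid between -0.06 and 0.06 rad/s and contact force between the fingers and lid_handle above 1 N and value of joint catch above 0.038 m and contact force between curing_box and primer_bottle below 0.2 N and contact force between curing_box and clip_jar below 0.2 N and contact force between curing_box and fixings_carton below 0.2 N and distance of each of primer_bottle, clip_jar, fixings_carton from where it was at the start of the episode below 0.03 m); the arm keeps its last pose, push and grip.
It fails at once if a bystander is pushed away or knocked over (distance of any of primer_bottle, clip_jar, fixings_carton from where it was at the start of the episode above 0.03 m or angle between any of primer_bottle, clip_jar, fixings_carton's own z axis and vertical above 0.5 rad).
It also fails if it takes over 45 s, if anything falls off the work surface, if the arm or the gripper's body presses on something with over 40 N, if the wrist force passes 120 N, or if a joint passes its speed limit or range.

ROBOT

A 6-joint arm with a two-finger parallel gripper is mounted at the origin on the work surface. World frame = base frame: x ahead of the robot, y to its left, z up, the work surface at z = 0. Lengths are in m, angles in rad, forces in N, time in s.
With the tool pointing down it reaches from about 0.25 to 0.725 m from the base axis. Payload 9.7 kg.
Tool frame: the origin (TCP) lies on the mounting face of the last link; the fingertips stand manip.tip_extent ahead of it and the grasp point (between the pads) lies 155 mm ahead of it (manip.tip_extent is the distance from the TCP to the fingertips, in m); z points along the fingers, y is the direction in which the jaws open and shut (so a half turn about z gives the same grasp; the last joint's range is limited). The gripper opens to 85 mm and grips with 20 to 120 N. Pads are 22 mm wide; open, the fingers measure 114 mm over their backs; the gripper's body (76 mm by 85 mm) begins 54 mm behind the grasp point. The pads swing forward as they close: fully open they stand 13 mm farther back than shut.
Start: joints at [-1.348, 0.087, 0.176, 1.66, 0, 1.571], TCP at [0.122, -0.536, 0.405] pointing down, gripper open.
Joint ranges: [-3.13, 3.13], [-0.85, 1.81], [-1.15, 1.24], [-2.2, 2.28], [-1.44, 1.52], [-3.14, 3.14]. Speed limits (rad/s): [2.22, 2.22, 2.57, 3.14, 3.14, 3.14].

INTERFACE

Orientations are given as a unit quaternion [x, y, z, w].
In Python, from workcell import sense, viewer, order, manip gives the robot as it stands.
- The arm moves only by the tool play_rows, never from a script. Its argument "targets" is a list of rows, each an object of numbers: "hand": the opening, from 0 (shut) to 1 (fully open); "tx", "ty", "tz": the shift along the world's x, y, z each as a share of 100 mm, from -1 to 1; "twist": the turn about the world's z as a share of pi rad, from -1 to 1. In form: [{"hand": .., "tx": .., "ty": .., "tz": .., "twist": ..}, ...]. A call has 1 to 12 rows; each row is the pose to reach, as a shift and turn from the pose commanded when the call began, turning the shorter way round; what a row does not reach only later rows make up. A row lasts 1/10 s, in which the tool goes at most 50 mm and 8.59 degrees, less where a joint would pass 70% of its speed; a pose out of reach is approached as far as the arm can. A call with a number of a shift or a turn outside -1 to 1 is refused whole. A call with a gripper value outside its range is refused whole. The fingers move at their own pace and stop on an object; "newtons" is the grip in N (left out, the last holds). Time passes only in rows, so rows that repeat a pose let the fingers close. It gives the time, the measured TCP pose, the force and the opening at its end, in the units of the state.
- sense(): the state, without advancing time (a new reading comes with each control period).
- viewer.capture(name): name is "scene" or "side" or "wrist"; returns a dict with "color" (480x640x3 uint8, red, green, blue), "intrinsics" (3x3 intrinsics, pixels), "k1" (the pictures are not rectified: a ray, as slopes to the right and down, at radius r is drawn at 1 + k1 r^2 times it, then the intrinsics apply), "rvec" (rotation vector, rad) and "tvec" (3), from world to camera coordinates, as OpenCV has them; the wrist camera has in their place "hand_eye" (4x4, takes a point from camera to tool coordinates, whose origin is the TCP and whose axes are the flange's). Camera axes: x right, y down, z forward; pixel columns grow to the right and rows downward; lengths in m; the calibration is good to about 2 mm. A picture is of the moment at which its call begins: read the wrist's pose just before it. There is no depth.
- order.sign_off(): hands the job in, once; it reports no verdict.
The state is a dict: "time_s": time; "joint_pos": joint angles; "qd": joint speeds; "joint_efforts": joint torques, N m; "eef_pos": TCP position; "ee_rot": TCP orientation; "force": force on the tool from outside, world axes, zero at the start; "moment": the same for the moment, N m; "finger_gap": finger opening in m.
Only numpy, scipy, OpenCV 4.12 (cv2) and the standard library are available. Lean on these libraries where they do the work, as an engineer would, in place of code of your own. Each camera call takes 0.05 s, during which the arm holds its last target.

## Working session

There is one attempt and no reset: what is moved stays moved. The work goes in short steps, Python scripts to look and compute and a tool call to move; the robot and the scene stay as the last step left them, time stands still between calls to the robot, and variables do not carry over. Pictures are saved under pics/ and viewed, and the job is handed in when it is done.

Besides the shell and the picture viewer there is one more tool, called after "Call:" by a JSON object that holds its "api" and its "payload", one argument or row to a line. play_rows: Moves the arm, as the interface text tells. Its arguments: {"type":"object","properties":{"targets":{"type":"array"},"newtons":{"type":"number"}},"required":["targets"]}

```bash
mkdir -p pics
cat > h.py <<'E'
import numpy as np, cv2
from workcell import sense, viewer, order, manip
def snap(n,f):
    s=sense(); c=viewer.capture(n); cv2.imwrite('pics/'+f,c['color'][:,:,::-1]); return s,c
E
python3 - <<'E'
from h import *
import pickle
d={}
for n in ['scene','side','wrist']:
    s,c=snap(n,n+'0.png'); d[n]=(s,c)
    print(n,{k:np.round(v,3).tolist() for k,v in c.items() if k!='color'})
print(s,manip.tip_extent)
pickle.dump(d,open('d0.pkl','wb'))
E
```

```text
scene {'intrinsics': [[544.967, 0.0, 320.458], [0.0, 544.967, 236.122], [0.0, 0.0, 1.0]], 'k1': 0.049, 'rvec': [1.739, 2.012, -0.662], 'tvec': [0.045, -0.393, 1.367]}
side {'intrinsics': [[472.528, 0.0, 320.399], [0.0, 472.528, 236.163], [0.0, 0.0, 1.0]], 'k1': -0.108, 'rvec': [0.147, -2.782, 1.379], 'tvec': [0.568, 0.11, 0.95]}
wrist {'intrinsics': [[396.001, 0.0, 326.288], [0.0, 396.001, 243.556], [0.0, 0.0, 1.0]], 'k1': 0.009, 'hand_eye': [[-0.0, -0.946, -0.324, 0.084], [1.0, -0.0, -0.0, 0.0], [0.0, -0.324, 0.946, 0.031], [0.0, 0.0, 0.0, 1.0]]}
{'time_s': 0.1, 'joint_pos': array([-1.34799414e+00,  8.74193199e-02,  1.75225229e-01,  1.65981039e+00,
       -1.30329955e-05,  1.57081376e+00]), 'qd': array([ 0.00028112, -0.00178498,  0.00191702, -0.00041841, -0.00044532,
       -0.00037825]), 'joint_efforts': array([-2.99588100e-04, -5.21562266e+01,  4.65652514e+01,  1.59917946e-02,
       -6.95755602e-05,  2.60460035e-05]), 'eef_pos': array([ 0.12152946, -0.53640991,  0.4040521 ]), 'ee_rot': array([ 9.93802100e-01,  1.11162138e-01, -7.36372117e-05, -5.99608761e-04]), 'force': array([ 0.59238776, -0.19816613, -0.32767975]), 'moment': array([ 0.03894371, -0.01235028, -0.00378972]), 'finger_gap': 0.08548901399547562} 0.1734
```

View pics/scene0.png

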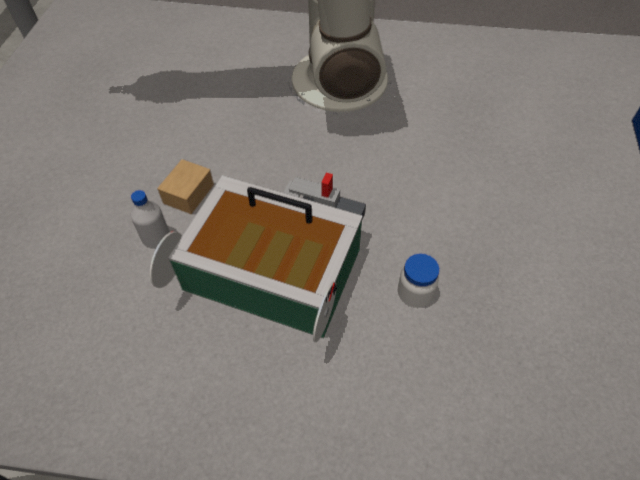

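View pics/side0.png

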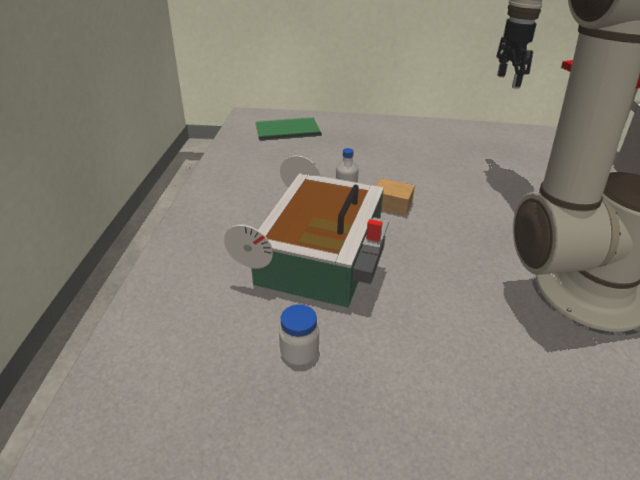

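View pics/wrist0.png

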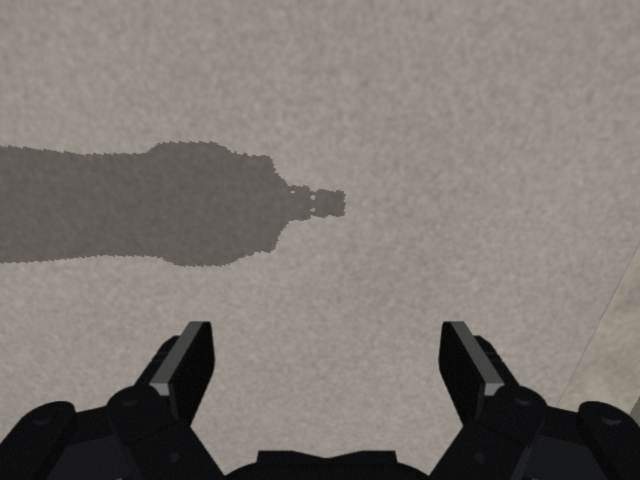

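Run:
```python
import cv2
a=cv2.imread('pics/scene0.png')[150:340,130:380]; cv2.imwrite('pics/sz.png',cv2.resize(a,None,fx=3.1,fy=3.1,interpolation=cv2.INTER_CUBIC))
a=cv2.imread('pics/side0.png')[140:310,220:420]; cv2.imwrite('pics/dz.png',cv2.resize(a,None,fx=3.5,fy=3.5,interpolation=cv2.INTER_CUBIC))
```

```text
(no output)
```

View pics/sz.png

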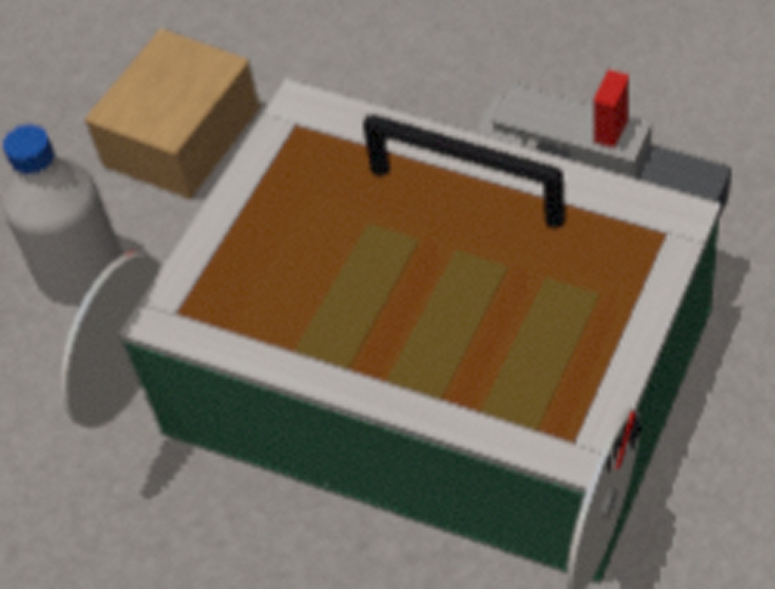

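View pics/dz.png

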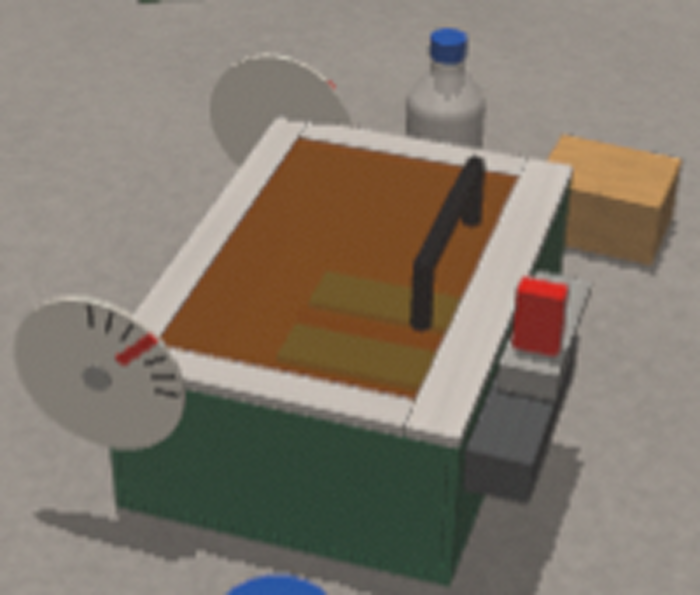

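```bash
cat >> h.py <<'E'
def proj(c,P):
    P=np.asarray(P,float).reshape(-1,3); R=cv2.Rodrigues(np.asarray(c['rvec'],float))[0]
    # model: forward distortion 1+k1 r^2
    d=np.array([c['k1'],0,0,0,0.])
    return cv2.projectPoints(P,np.asarray(c['rvec'],float),np.asarray(c['tvec'],float),np.asarray(c['intrinsics'],float),d)[0][:,0]
def b2w(p,P):
    x,y,a=p; P=np.asarray(P,float).reshape(-1,3); c,s=np.cos(a),np.sin(a)
    return np.c_[x+c*P[:,0]-s*P[:,1], y+s*P[:,0]+c*P[:,1], P[:,2]]
E
cat > fit.py <<'E'
from h import *
import pickle
from scipy.optimize import least_squares
d=pickle.load(open('d0.pkl','rb'))
mm=1e-3
S=[((-100,-140,108),(285,80)),((-100,140,108),(718,203)),((100,-140,108),(127,335)),((-122,55,157),(617,82)),((-55,0,148),(464,148))]
D=[((-100,140,108),(462,440)),((-100,-140,108),(570,168)),((100,-140,108),(282,120)),((-100,140,0),(447,583)),((-122,55,157),(543,288))]
cs,cd=d['scene'][1],d['side'][1]
PS=np.array([a for a,b in S])*mm; US=np.array([(130+b[0]/3.1,150+b[1]/3.1) for a,b in S])
PD=np.array([a for a,b in D])*mm; UD=np.array([(220+b[0]/3.5,140+b[1]/3.5) for a,b in D])
f=lambda p:np.r_[(proj(cs,b2w(p,PS))-US).ravel(),(proj(cd,b2w(p,PD))-UD).ravel()]
best=min((least_squares(f,[.5,0,a],loss='soft_l1') for a in(-1,0,1)),key=lambda r:r.cost)
print(best.x,np.rad2deg(best.x[2]));print(np.round(f(best.x).reshape(-1,2),1))
p=best.x
for n,q in dict(grip=(-.122,.055,.140),bar=(-.055,0,.148),hinge=(.1,0,.1),bar45=(.1-.155*.7071-.048*.7071,0,.1+.155*.7071-.048*.7071)).items(): print(n,b2w(p,q)[0].round(4))
np.save('box.npy',p)
# bystanders via scene
def ray(c,uv,z):
    x=cv2.undistortPoints(np.array([[uv]],float),c['intrinsics'],np.array([c['k1'],0,0,0,0.]))[0,0]
    R=cv2.Rodrigues(c['rvec'])[0];o=-R.T@c['tvec'];v=R.T@np.r_[x,1];return o+v*(z-o[2])/v[2]
for n,uv,z in [('bottlecap',(139,197),.13),('jar',(421,267),.085),('carton',(187,178),.05)]: print(n,ray(cs,uv,z).round(3))
E
python3 fit.py
```

```text
[ 0.5766256  -0.04897001 -0.20701928] -11.861330951352986
[[ 0.5 -0.8]
 [ 2.  -0.8]
 [-1.5 -0.5]
 [-5.9 -1. ]
 [ 0.4  0.2]
 [-1.3  0.8]
 [-0.3 -0.1]
 [-2.8 -1. ]
 [ 0.   2.7]
 [ 0.3 -2.5]]
grip [0.4685 0.0299 0.14  ]
bar [ 0.5228 -0.0377  0.148 ]
hinge [ 0.6745 -0.0695  0.1   ]
bar45 [ 0.534  -0.04    0.1757]
bottlecap [ 0.542 -0.29   0.13 ]
jar [0.589 0.217 0.085]
carton [ 0.418 -0.257  0.05 ]
```

```bash
cat >> fit.py <<'E'
def g(q):
    A,B=PS.copy(),PD.copy();A[3,1]+=q[3];B[4,1]+=q[3]
    return np.r_[(proj(cs,b2w(q[:3],A))-US).ravel(),(proj(cd,b2w(q[:3],B))-UD).ravel()]
r=least_squares(g,np.r_[p,0]);print(r.x);print(np.round(g(r.x).reshape(-1,2),1))
p=r.x[:3];np.save('box.npy',r.x)
for n,q in dict(grip=(-.122,.055+r.x[3],.140),bar=(-.055,0,.148),hinge=(.1,0,.1)).items(): print(n,b2w(p,q)[0].round(4))
E
python3 fit.py|tail -15
```

```text
carton [ 0.418 -0.257  0.05 ]
[ 0.57565683 -0.05015925 -0.20633839  0.0113967 ]
[[-0.  -1.2]
 [ 1.4 -1.3]
 [-2.  -1. ]
 [-0.5  0.2]
 [-0.2 -0.3]
 [-0.7  0.4]
 [ 0.1 -0.4]
 [-2.4 -1.2]
 [ 0.6  2.2]
 [-0.5  0.6]]
grip [0.4698 0.0398 0.14  ]
bar [ 0.5218 -0.0389  0.148 ]
hinge [ 0.6735 -0.0706  0.1   ]
```

Call:
{"api": "play_rows", "payload": {
  "targets": [
    {"hand": 1, "tx": 0.2, "ty": 0.32, "tz": 0, "twist": 0.045},
    {"hand": 1, "tx": 0.4, "ty": 0.64, "tz": 0, "twist": 0.09},
    {"hand": 1, "tx": 0.58, "ty": 0.96, "tz": 0, "twist": 0.14}
  ]
}}

```text
time_s: 0.45
eef_pos: [0.18, -0.4394, 0.4042]
ee_rot: [0.946, 0.324, 0.0, -0.0]
force: [0.6, 0.6, -0.3]
finger_gap: 0.0857
```

```bash
python3 -c "
from h import *
s=sense();print(s['time_s'],s['eef_pos'],s['joint_pos'],s['ee_rot'])"
```

```text
0.45 [ 0.17996051 -0.43937011  0.40415006] [-1.18207490e+00 -9.19536007e-02 -3.62459908e-03  1.65998887e+00
  9.62388839e-05  1.29875851e+00] [ 9.45919179e-01  3.24402093e-01  2.28617022e-05 -4.33839636e-04]
```

Call:
{"api": "play_rows", "payload": {
  "targets": [
    {"hand": 1, "tx": 0.2, "ty": 0.32, "tz": 0, "twist": 0.045},
    {"hand": 1, "tx": 0.4, "ty": 0.64, "tz": 0, "twist": 0.09},
    {"hand": 1, "tx": 0.58, "ty": 0.96, "tz": 0, "twist": 0.14}
  ]
}}

```text
time_s: 0.75
eef_pos: [0.238, -0.343, 0.4045]
ee_rot: [0.854, 0.52, 0.0, -0.0]
force: [1.1, -0.0, 0.7]
finger_gap: 0.0856
```

Call:
{"api": "play_rows", "payload": {
  "targets": [
    {"hand": 1, "tx": 0.2, "ty": 0.32, "tz": 0, "twist": 0.045},
    {"hand": 1, "tx": 0.4, "ty": 0.64, "tz": 0, "twist": 0.09},
    {"hand": 1, "tx": 0.58, "ty": 0.96, "tz": 0, "twist": 0.14}
  ]
}}

```text
time_s: 1.05
eef_pos: [0.296, -0.247, 0.4046]
ee_rot: [0.723, 0.691, 0.0, 0.0]
force: [0.8, -0.1, -0.4]
finger_gap: 0.0852
```

Call:
{"api": "play_rows", "payload": {
  "targets": [
    {"hand": 1, "tx": 0.2, "ty": 0.32, "tz": 0, "twist": 0.045},
    {"hand": 1, "tx": 0.4, "ty": 0.64, "tz": 0, "twist": 0.09},
    {"hand": 1, "tx": 0.58, "ty": 0.96, "tz": 0, "twist": 0.14}
  ]
}}

```text
time_s: 1.35
eef_pos: [0.354, -0.1509, 0.4046]
ee_rot: [0.557, 0.83, 0.0, 0.0]
force: [1.3, -0.6, -0.3]
finger_gap: 0.0856
```

Call:
{"api": "play_rows", "payload": {
  "targets": [
    {"hand": 1, "tx": 0.2, "ty": 0.32, "tz": 0, "twist": 0.045},
    {"hand": 1, "tx": 0.4, "ty": 0.64, "tz": 0, "twist": 0.09},
    {"hand": 1, "tx": 0.58, "ty": 0.96, "tz": 0, "twist": 0.14}
  ]
}}

```text
time_s: 1.65
eef_pos: [0.4121, -0.0548, 0.4046]
ee_rot: [0.366, 0.931, -0.0, 0.0]
force: [1.0, -0.7, -0.0]
finger_gap: 0.0854
```

Call:
{"api": "play_rows", "payload": {
  "targets": [
    {"hand": 1, "tx": 0.1, "ty": 0.2, "tz": 0, "twist": 0.045},
    {"hand": 1, "tx": 0.2, "ty": 0.4, "tz": 0, "twist": 0.09},
    {"hand": 1, "tx": 0.4, "ty": 0.7, "tz": 0, "twist": 0.135},
    {"hand": 1, "tx": 0.55, "ty": 0.94, "tz": 0, "twist": 0.168},
    {"hand": 1, "tx": 0.55, "ty": 0.94, "tz": 0, "twist": 0.168},
    {"hand": 1, "tx": 0.55, "ty": 0.94, "tz": 0, "twist": 0.168}
  ]
}}

```text
time_s: 2.25
eef_pos: [0.4666, 0.0379, 0.4043]
ee_rot: [0.113, 0.994, -0.0, -0.001]
force: [0.1, 0.5, -0.2]
finger_gap: 0.0854
```

```bash
python3 -c "
from h import *
s,c=snap('wrist','w1.png');print(s['time_s'],s['eef_pos'],s['joint_pos'],s['ee_rot'])"
```

```text
2.25 [0.46655888 0.03793052 0.40427397] [ 8.11735257e-02 -1.07511677e-01 -1.76743108e-02  1.66177557e+00
 -2.24294008e-04  3.08332681e-01] [ 1.13335450e-01  9.93556610e-01 -2.20517539e-04 -5.38442813e-04]
```

View pics/w1.png

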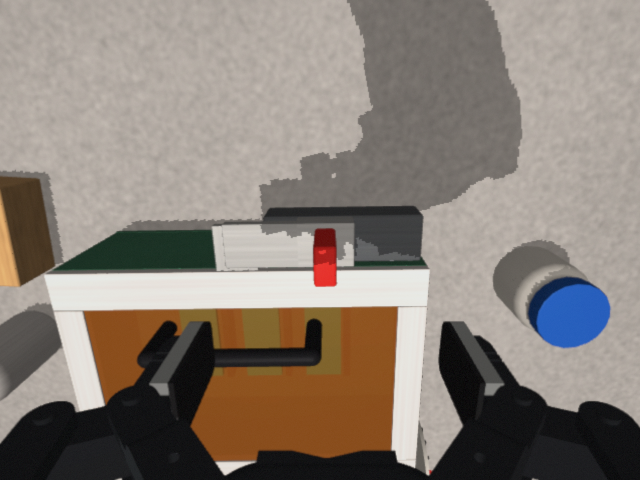

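```bash
cat > w.py <<'E'
from h import *
from scipy.spatial.transform import Rotation as Ro
def wcam(s,c):
    T=np.eye(4);T[:3,:3]=Ro.from_quat(s['ee_rot']).as_matrix();T[:3,3]=s['eef_pos']
    M=np.linalg.inv(T@c['hand_eye']);c=dict(c);c['rvec']=cv2.Rodrigues(M[:3,:3])[0];c['tvec']=M[:3,3];return c
def ray(c,uv,z):
    x=cv2.undistortPoints(np.array([[uv]],float),c['intrinsics'],np.array([c['k1'],0,0,0,0.]))[0,0]
    R=cv2.Rodrigues(c['rvec'])[0];o=-R.T@c['tvec'];v=R.T@np.r_[x,1];return o+v*(z-o[2])/v[2]
E
python3 - <<'E'
from w import *
s,c=snap('wrist','w1b.png');c=wcam(s,c)
L=ray(c,(48,273),.108);R=ray(c,(429,268),.108);d=R-L
print(L,R,np.linalg.norm(d),np.rad2deg(np.arctan2(-d[0],d[1])))
print('grip',ray(c,(325,269),.157));a=ray(c,(148,358),.148);b=ray(c,(318,356),.148);print('bar',a,b,(a+b)/2)
q=np.load('box.npy');print(proj(c,b2w(q[:3],[(-.1,-.14,.108),(-.1,.14,.108),(-.122,.055+q[3],.157),(-.055,0,.148)])))
E
```

```text
[ 0.45072333 -0.16550312  0.108     ] [0.50940757 0.10402626 0.108     ] 0.27584402258608204 -12.283222667038533
grip [0.47346237 0.03532307 0.157     ]
bar [ 0.51268943 -0.09493048  0.148     ] [0.53694459 0.01567527 0.148     ] [ 0.52481701 -0.03962761  0.148     ]
[[ 45.4445414  271.32411042]
 [433.00280806 263.33888373]
 [331.06199279 261.84356323]
 [232.75253744 352.97783438]]
```

Call:
{"api": "play_rows", "payload": {
  "targets": [
    {"hand": 1, "tx": 0.055, "ty": 0, "tz": -0.3, "twist": 0.005},
    {"hand": 1, "tx": 0.055, "ty": 0, "tz": -0.6, "twist": 0.005},
    {"hand": 1, "tx": 0.055, "ty": 0, "tz": -0.85, "twist": 0.005},
    {"hand": 1, "tx": 0.055, "ty": 0, "tz": -1, "twist": 0.005},
    {"hand": 1, "tx": 0.055, "ty": 0, "tz": -1, "twist": 0.005}
  ]
}}

```text
time_s: 2.85
eef_pos: [0.4713, 0.0369, 0.3032]
ee_rot: [0.106, 0.994, -0.0, -0.001]
force: [-0.0, -0.1, 0.2]
finger_gap: 0.0856
```

Call:
{"api": "play_rows", "payload": {
  "targets": [
    {"hand": 0, "tx": 0, "ty": 0, "tz": 0, "twist": 0},
    {"hand": 0, "tx": 0, "ty": 0, "tz": 0, "twist": 0},
    {"hand": 0, "tx": 0, "ty": 0, "tz": 0, "twist": 0},
    {"hand": 0, "tx": 0, "ty": 0, "tz": 0, "twist": 0},
    {"hand": 0, "tx": 0, "ty": 0, "tz": 0, "twist": 0},
    {"hand": 0, "tx": 0, "ty": 0, "tz": 0, "twist": 0},
    {"hand": 0, "tx": 0, "ty": 0, "tz": 0, "twist": 0},
    {"hand": 0, "tx": 0, "ty": 0, "tz": 0, "twist": 0}
  ],
  "newtons": 20
}}

```text
time_s: 3.65
eef_pos: [0.4721, 0.0376, 0.3052]
ee_rot: [0.106, 0.994, 0.0, 0.0]
force: [0.4, -0.9, 5.2]
finger_gap: 0.0138
```

```bash
python3 -c "
from h import *
s,c=snap('wrist','w2.png');print(s['time_s'],s['eef_pos'],s['finger_gap'],s['force'])"
```

```text
3.65 [0.47211813 0.03758296 0.30518691] 0.013834872350974614 [ 0.37842003 -0.92543292  5.1814399 ]
```

View pics/w2.png

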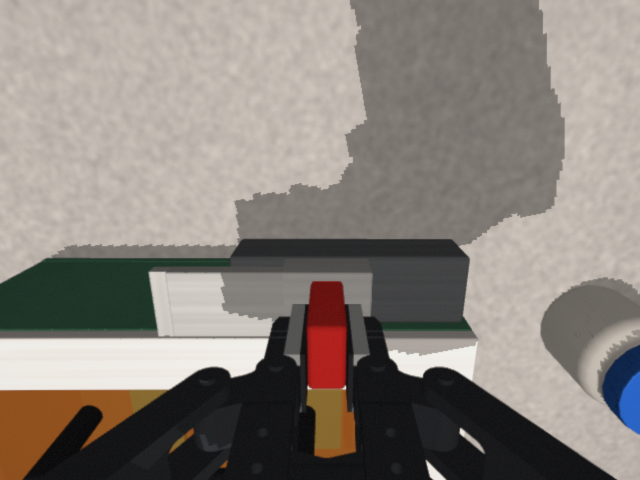

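Call:
{"api": "play_rows", "payload": {
  "targets": [
    {"hand": 0, "tx": 0.02, "ty": 0.1, "tz": 0, "twist": 0},
    {"hand": 0, "tx": 0.04, "ty": 0.19, "tz": 0, "twist": 0},
    {"hand": 0, "tx": 0.06, "ty": 0.28, "tz": 0, "twist": 0},
    {"hand": 0, "tx": 0.075, "ty": 0.35, "tz": 0, "twist": 0},
    {"hand": 0, "tx": 0.075, "ty": 0.35, "tz": 0, "twist": 0}
  ]
}}

```text
time_s: 4.2
eef_pos: [0.4799, 0.0738, 0.3052]
ee_rot: [0.105, 0.994, 0.0, 0.001]
force: [0.0, 0.9, 6.6]
finger_gap: 0.0138
```

Call:
{"api": "play_rows", "payload": {
  "targets": [
    {"hand": 0, "tx": 0.006, "ty": 0.03, "tz": 0, "twist": 0},
    {"hand": 0, "tx": 0.012, "ty": 0.055, "tz": 0, "twist": 0},
    {"hand": 0, "tx": 0.012, "ty": 0.055, "tz": 0, "twist": 0},
    {"hand": 0, "tx": 0.012, "ty": 0.055, "tz": 0, "twist": 0}
  ]
}}

```text
time_s: 4.6
eef_pos: [0.4805, 0.0768, 0.3051]
ee_rot: [0.106, 0.994, -0.003, 0.0]
force: [-3.5, -18.8, 9.9]
finger_gap: 0.0137
```

Call:
{"api": "play_rows", "payload": {
  "targets": [
    {"hand": 0, "tx": -0.004, "ty": -0.02, "tz": 0, "twist": 0},
    {"hand": 1, "tx": -0.004, "ty": -0.02, "tz": 0, "twist": 0},
    {"hand": 1, "tx": -0.004, "ty": -0.02, "tz": 0, "twist": 0},
    {"hand": 1, "tx": -0.004, "ty": -0.02, "tz": 0, "twist": 0},
    {"hand": 1, "tx": -0.004, "ty": -0.02, "tz": 0, "twist": 0},
    {"hand": 1, "tx": -0.004, "ty": -0.02, "tz": 0.3, "twist": 0},
    {"hand": 1, "tx": -0.004, "ty": -0.02, "tz": 0.7, "twist": 0},
    {"hand": 1, "tx": -0.004, "ty": -0.02, "tz": 1, "twist": 0},
    {"hand": 1, "tx": -0.004, "ty": -0.02, "tz": 1, "twist": 0}
  ]
}}

```text
time_s: 5.5
eef_pos: [0.4806, 0.0763, 0.4088]
ee_rot: [0.106, 0.994, 0.001, 0.003]
force: [-0.4, -0.4, -0.3]
finger_gap: 0.0856
```

Run:
```python
from w import *
s,c=snap('wrist','w3.png');print(s['time_s'],s['eef_pos'],s['ee_rot'],s['finger_gap'],s['force'])
c=wcam(s,c);print(proj(c,b2w([.5767,-.0500,-.2113],[(-.1,-.14,.108),(-.1,.14,.108),(-.122,.105,.157),(-.055,0,.148)])))
```

```text
5.5 [0.48056917 0.07629806 0.40882452] [1.05512826e-01 9.94413435e-01 8.49623656e-04 2.87100182e-03] 0.085564256000902 [-0.36005483 -0.38437562 -0.26911811]
[[-12.32861321 255.57322193]
 [375.15582324 255.06187835]
 [327.44651318 249.79102961]
 [170.11375569 339.60409894]]
```

View pics/w3.png

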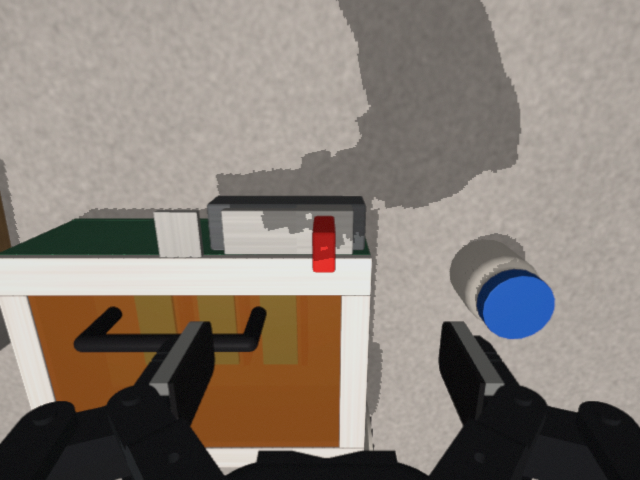

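Call:
{"api": "play_rows", "payload": {
  "targets": [
    {"hand": 1, "tx": 0.05, "ty": -0.15, "tz": 0, "twist": -0.045},
    {"hand": 1, "tx": 0.1, "ty": -0.3, "tz": 0, "twist": -0.09},
    {"hand": 1, "tx": 0.15, "ty": -0.45, "tz": 0, "twist": -0.135},
    {"hand": 1, "tx": 0.2, "ty": -0.6, "tz": 0, "twist": -0.18},
    {"hand": 1, "tx": 0.25, "ty": -0.75, "tz": 0, "twist": -0.225},
    {"hand": 1, "tx": 0.3, "ty": -0.9, "tz": 0, "twist": -0.27},
    {"hand": 1, "tx": 0.35, "ty": -1, "tz": 0, "twist": -0.315},
    {"hand": 1, "tx": 0.4, "ty": -1, "tz": 0, "twist": -0.36},
    {"hand": 1, "tx": 0.43, "ty": -1, "tz": 0, "twist": -0.405},
    {"hand": 1, "tx": 0.43, "ty": -1, "tz": 0, "twist": -0.45},
    {"hand": 1, "tx": 0.43, "ty": -1, "tz": 0, "twist": -0.5},
    {"hand": 1, "tx": 0.43, "ty": -1, "tz": 0, "twist": -0.5}
  ]
}}

```text
time_s: 6.75
eef_pos: [0.5233, -0.0238, 0.4033]
ee_rot: [0.779, 0.628, -0.001, -0.001]
force: [-0.2, 0.5, -0.3]
finger_gap: 0.0859
```

Call:
{"api": "play_rows", "payload": {
  "targets": [
    {"hand": 1, "tx": 0, "ty": -0.15, "tz": 0, "twist": 0},
    {"hand": 1, "tx": 0, "ty": -0.15, "tz": 0, "twist": 0},
    {"hand": 1, "tx": 0, "ty": -0.15, "tz": 0, "twist": 0}
  ]
}}

```text
time_s: 7.05
eef_pos: [0.5233, -0.0395, 0.4044]
ee_rot: [0.777, 0.629, -0.0, -0.0]
force: [0.1, 0.3, -0.1]
finger_gap: 0.0856
```

Run:
```python
from w import *
s,c=snap('wrist','w4.png');print(s['time_s'],s['eef_pos'],s['ee_rot'],s['joint_pos'],s['force'])
c=wcam(s,c);print(proj(c,b2w([.5767,-.0500,-.2113],[(-.055,-.055,.148),(-.055,.055,.148),(-.055,0,.148)])))
```

```text
7.05 [ 0.52329215 -0.03946403  0.40436749] [ 7.77429874e-01  6.28969592e-01 -1.39983801e-04 -1.57374104e-04] [-7.52803159e-02  2.63538107e-02  1.11935237e-01  1.65679736e+00
  3.71506210e-05  1.70585810e+00] [ 0.12371076  0.30274229 -0.09655797]
[[323.99504034 331.86522788]
 [323.77818408 160.59759814]
 [323.89566609 252.56061935]]
```

View pics/w4.png

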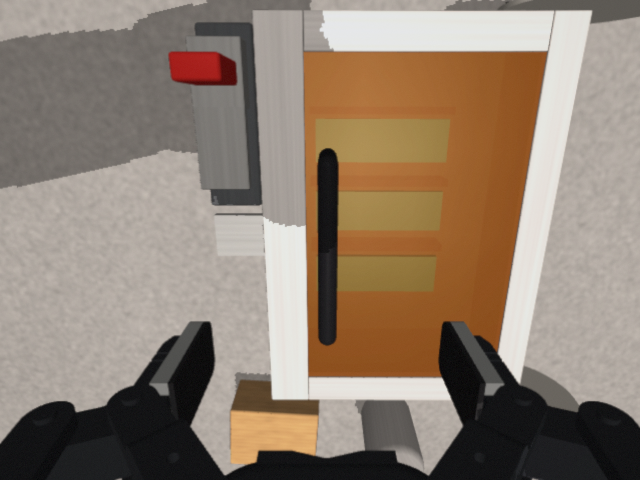

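Call:
{"api": "play_rows", "payload": {
  "targets": [
    {"hand": 1, "tx": 0.02, "ty": 0, "tz": -0.3, "twist": 0},
    {"hand": 1, "tx": 0.02, "ty": 0, "tz": -0.6, "twist": 0},
    {"hand": 1, "tx": 0.02, "ty": 0, "tz": -0.85, "twist": 0},
    {"hand": 1, "tx": 0.02, "ty": 0, "tz": -1, "twist": 0},
    {"hand": 1, "tx": 0.02, "ty": 0, "tz": -1, "twist": 0}
  ]
}}

```text
time_s: 7.6
eef_pos: [0.5249, -0.0388, 0.3028]
ee_rot: [0.778, 0.629, -0.001, -0.001]
force: [0.5, 0.8, -0.2]
finger_gap: 0.0855
```

Call:
{"api": "play_rows", "payload": {
  "targets": [
    {"hand": 0, "tx": 0, "ty": 0, "tz": 0, "twist": 0},
    {"hand": 0, "tx": 0, "ty": 0, "tz": 0, "twist": 0},
    {"hand": 0, "tx": 0, "ty": 0, "tz": 0, "twist": 0},
    {"hand": 0, "tx": 0, "ty": 0, "tz": 0, "twist": 0},
    {"hand": 0, "tx": 0, "ty": 0, "tz": 0, "twist": 0},
    {"hand": 0, "tx": 0, "ty": 0, "tz": 0, "twist": 0},
    {"hand": 0, "tx": 0, "ty": 0, "tz": 0, "twist": 0},
    {"hand": 0, "tx": 0, "ty": 0, "tz": 0, "twist": 0}
  ],
  "newtons": 40
}}

```text
time_s: 8.4
eef_pos: [0.5244, -0.0387, 0.3052]
ee_rot: [0.778, 0.629, -0.001, -0.001]
force: [-8.5, 1.8, 6.9]
finger_gap: 0.0105
```

Run:
```python
from h import *
s,c=snap('wrist','w5.png');print(s['time_s'],s['eef_pos'],s['ee_rot'],s['finger_gap'],s['force'],s['moment'])
th=np.deg2rad(np.arange(0,46,5));r=np.array([-.155,.048])
dx=-.155*np.cos(th)+.048*np.sin(th)+.155;dz=.155*np.sin(th)+.048*np.cos(th)-.048
for t,a,b in zip(np.arange(0,46,5),dx,dz): print(t,(a*np.cos(.21)*10).round(3),(-a*np.sin(.21)*10).round(3),(b*10).round(3))
```

```text
8.4 [ 0.52435708 -0.03869005  0.30519518] [ 7.77770680e-01  6.28547003e-01 -7.10890056e-04 -9.63989339e-04] 0.010519288604400665 [-8.53352847  1.75530848  6.87173678] [ 0.36248736  1.89015216 -0.05537823]
0 0.0 -0.0 0.0
5 0.047 -0.01 0.133
10 0.105 -0.022 0.262
15 0.173 -0.037 0.385
20 0.252 -0.054 0.501
25 0.34 -0.073 0.61
30 0.438 -0.093 0.711
35 0.543 -0.116 0.802
40 0.656 -0.14 0.884
45 0.776 -0.165 0.955
```

View pics/w5.png

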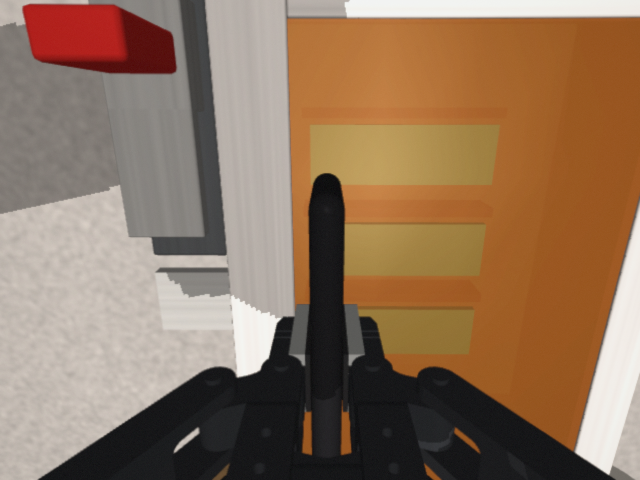

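Call:
{"api": "play_rows", "payload": {
  "targets": [
    {"hand": 0, "tx": 0.02, "ty": -0.005, "tz": 0.065, "twist": 0},
    {"hand": 0, "tx": 0.037, "ty": -0.01, "tz": 0.133, "twist": 0},
    {"hand": 0, "tx": 0.065, "ty": -0.016, "tz": 0.2, "twist": 0},
    {"hand": 0, "tx": 0.095, "ty": -0.022, "tz": 0.262, "twist": 0},
    {"hand": 0, "tx": 0.13, "ty": -0.03, "tz": 0.325, "twist": 0},
    {"hand": 0, "tx": 0.163, "ty": -0.037, "tz": 0.385, "twist": 0},
    {"hand": 0, "tx": 0.2, "ty": -0.045, "tz": 0.445, "twist": 0},
    {"hand": 0, "tx": 0.242, "ty": -0.054, "tz": 0.501, "twist": 0},
    {"hand": 0, "tx": 0.242, "ty": -0.054, "tz": 0.501, "twist": 0}
  ]
}}

```text
time_s: 9.35
eef_pos: [0.5487, -0.044, 0.3559]
ee_rot: [0.778, 0.629, -0.001, -0.001]
force: [-13.4, 4.0, 4.9]
finger_gap: 0.0105
```

Run:
```python
from h import *
snap('side','s6.png');s,c=snap('scene','c6.png');print(s['time_s'],s['eef_pos'],s['ee_rot'],s['finger_gap'],s['force'],s['moment'])
a=cv2.imread('pics/s6.png')[100:310,200:440]; b=cv2.imread('pics/c6.png')[130:340,130:370]
cv2.imwrite('pics/z6.png',cv2.resize(np.hstack([a,b]),None,fx=1.6,fy=1.6,interpolation=cv2.INTER_CUBIC))
```

```text
9.4 [ 0.54852309 -0.04399407  0.35563602] [ 0.77774527  0.62857762 -0.00081469 -0.00134514] 0.010008336181801868 [-14.14071767   3.35943046   4.71415558] [ 0.84013314  2.69098919 -0.02424269]
```

View pics/z6.png

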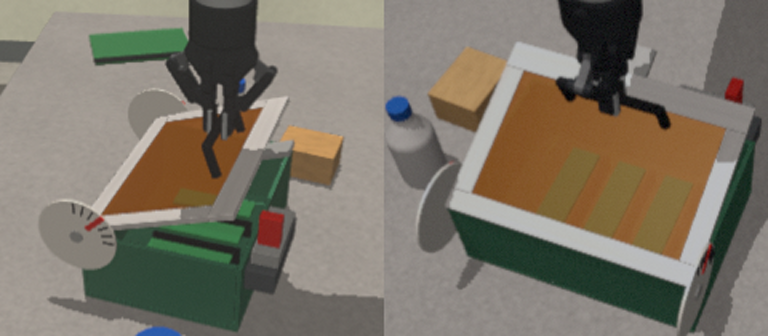

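Run:
```python
from h import *
snap('wrist','w6.png')
a=cv2.imread('pics/w6.png');cv2.imwrite('pics/w6z.png',cv2.resize(a[240:480,170:480],None,fx=2.4,fy=2.4))
```

```text
(no output)
```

View pics/w6z.png

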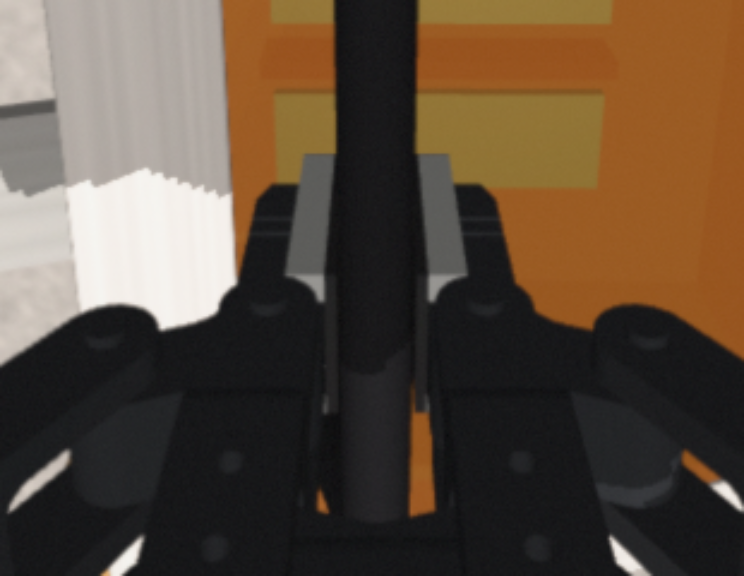

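Call:
{"api": "play_rows", "payload": {
  "targets": [
    {"hand": 0, "tx": 0.03, "ty": -0.009, "tz": 0.06, "twist": 0},
    {"hand": 0, "tx": 0.073, "ty": -0.019, "tz": 0.118, "twist": 0},
    {"hand": 0, "tx": 0.12, "ty": -0.03, "tz": 0.17, "twist": 0},
    {"hand": 0, "tx": 0.171, "ty": -0.039, "tz": 0.22, "twist": 0},
    {"hand": 0, "tx": 0.222, "ty": -0.05, "tz": 0.267, "twist": 0},
    {"hand": 0, "tx": 0.276, "ty": -0.062, "tz": 0.311, "twist": 0},
    {"hand": 0, "tx": 0.332, "ty": -0.074, "tz": 0.353, "twist": 0},
    {"hand": 0, "tx": 0.389, "ty": -0.086, "tz": 0.393, "twist": 0},
    {"hand": 0, "tx": 0.449, "ty": -0.098, "tz": 0.43, "twist": 0},
    {"hand": 0, "tx": 0.509, "ty": -0.111, "tz": 0.464, "twist": 0},
    {"hand": 0, "tx": 0.509, "ty": -0.111, "tz": 0.464, "twist": 0},
    {"hand": 0, "tx": 0.509, "ty": -0.111, "tz": 0.464, "twist": 0}
  ]
}}

```text
time_s: 10.7
eef_pos: [0.5997, -0.0551, 0.4036]
ee_rot: [0.778, 0.629, 0.001, 0.0]
force: [-9.4, 3.9, 13.0]
finger_gap: 0.01
```

Run:
```python
from w import *
import pickle
s,c=snap('side','s7.png');d={'side':c};s,c2=snap('scene','c7.png');d['scene']=c2;sw,cw=snap('wrist','w7.png');d['wrist']=wcam(sw,cw);pickle.dump(d,open('d7.pkl','wb'))
print(s['time_s'],s['eef_pos'],s['ee_rot'],s['qd'],s['finger_gap'],s['force'])
e=s['eef_pos'];q=np.array([.5767,-.05,-.2113]);h=b2w(q,(.1,0,.1))[0]
v=e-[0,0,.155]-h;bx=v[0]*np.cos(q[2])+v[1]*np.sin(q[2])
print('est angle',np.rad2deg(np.arctan2(v[2],-bx)-np.arctan2(48,155)),'r',np.hypot(bx,v[2]),np.hypot(.155,.048))
a=cv2.imread('pics/s7.png')[80:290,200:440]; b=cv2.imread('pics/c7.png')[120:330,130:370]
cv2.imwrite('pics/z7.png',cv2.resize(np.hstack([a,b]),None,fx=1.65,fy=1.65,interpolation=cv2.INTER_CUBIC))
a=cv2.imread('pics/s7.png')[190:290,210:360];cv2.imwrite('pics/z7b.png',cv2.resize(a,None,fx=5,fy=5,interpolation=cv2.INTER_CUBIC))
```

```text
10.75 [ 0.5996688  -0.05511408  0.40355483] [7.77731103e-01 6.28596778e-01 6.30724664e-04 1.56804768e-04] [-1.14657494e-03 -9.98076828e-04 -3.75708136e-03 -3.69256885e-03
 -2.82674182e-05 -6.36313264e-04] 0.010382686208559106 [-9.65718466  2.68374433 11.75725918]
est angle 45.55601770016301 r 0.1670811719136944 0.1622621335986927
```

View pics/z7.png

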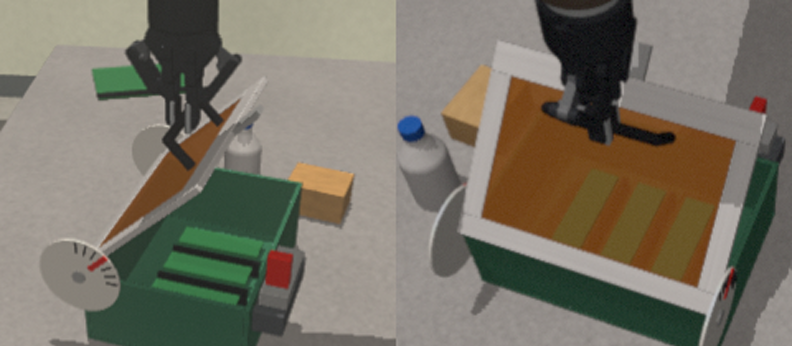

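View pics/z7b.png

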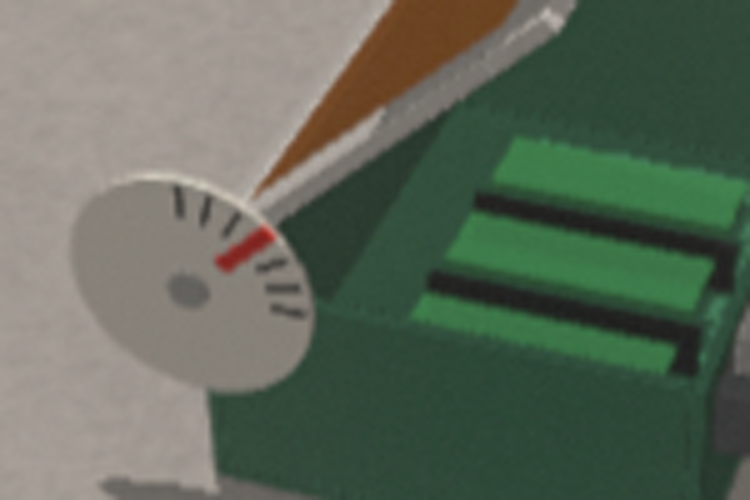

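View pics/w7.png

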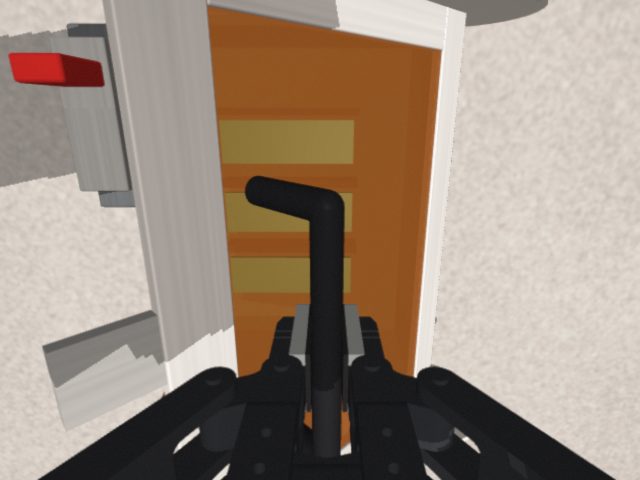

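Run:
```python
from w import *
import pickle
d=pickle.load(open('d7.pkl','rb'));q=[.5767,-.05,-.2113]
def L(x,y,z,t):
    t=np.deg2rad(t);return (.1+x*np.cos(t)+z*np.sin(t),y,.1-x*np.sin(t)+z*np.cos(t))
im=d['side']['color'][:,:,::-1].copy();im=cv2.resize(im,None,fx=4,fy=4,interpolation=cv2.INTER_CUBIC)
for t,col in((40,(255,0,0)),(45,(255,0,255)),(50,(0,255,255))):
    P=[L(0,.14,.008,t),L(-.2,.14,.008,t),L(-.2,-.14,.008,t),L(0,-.14,.008,t)]
    u=proj(d['side'],b2w(q,P));cv2.polylines(im,[np.int32(u*4+1.5)],True,col,1)
    print(t,u.round(1).tolist(), proj(d['scene'],b2w(q,P[1:3])).round(1).tolist())
cv2.imwrite('pics/o7.png',im[410:1010,800:1600])
```

```text
40 [[244.5, 244.0], [323.5, 200.8], [363.7, 131.8], [296.0, 173.4]] [[357.3, 189.0], [196.2, 144.5]]
45 [[244.3, 244.1], [316.4, 193.0], [358.4, 125.5], [295.8, 173.5]] [[355.2, 189.4], [191.1, 144.0]]
50 [[244.1, 244.3], [308.6, 185.7], [352.4, 119.6], [295.6, 173.7]] [[352.6, 190.8], [185.6, 144.4]]
```

View pics/o7.png

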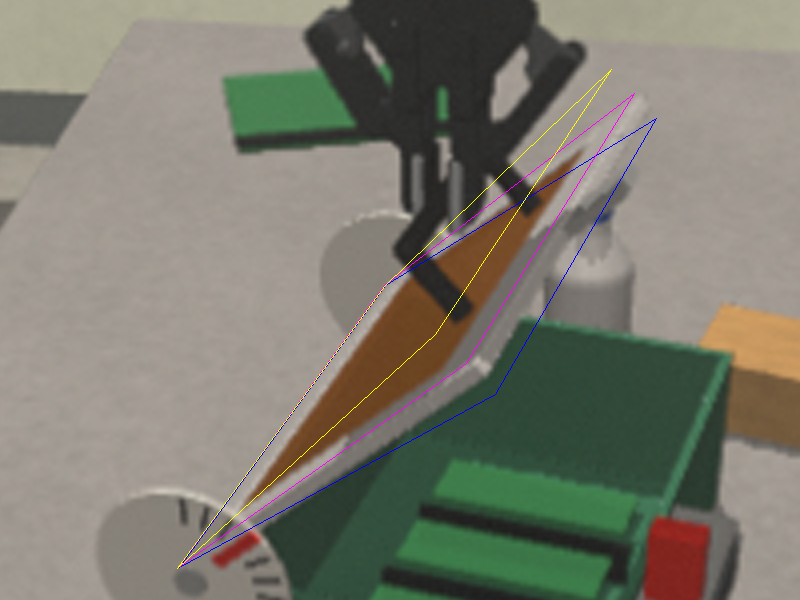

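Call:
{"api": "play_rows", "payload": {
  "targets": [
    {"hand": 0, "tx": -0.01, "ty": 0, "tz": 0.01, "twist": 0},
    {"hand": 0, "tx": -0.01, "ty": 0, "tz": 0.01, "twist": 0},
    {"hand": 0, "tx": -0.01, "ty": 0, "tz": 0.01, "twist": 0},
    {"hand": 0, "tx": -0.01, "ty": 0, "tz": 0.01, "twist": 0},
    {"hand": 0, "tx": -0.01, "ty": 0, "tz": 0.01, "twist": 0}
  ]
}}

```text
time_s: 11.35
eef_pos: [0.5991, -0.0551, 0.4032]
ee_rot: [0.778, 0.629, 0.0, -0.0]
force: [-5.4, 5.1, 5.1]
finger_gap: 0.0106
```

Call:
{"api": "play_rows", "payload": {
  "targets": [
    {"hand": 0, "tx": 0, "ty": 0, "tz": 0, "twist": 0},
    {"hand": 0, "tx": 0, "ty": 0, "tz": 0, "twist": 0},
    {"hand": 0, "tx": 0, "ty": 0, "tz": 0, "twist": 0},
    {"hand": 0, "tx": 0, "ty": 0, "tz": 0, "twist": 0},
    {"hand": 0, "tx": 0, "ty": 0, "tz": 0, "twist": 0},
    {"hand": 0, "tx": 0, "ty": 0, "tz": 0, "twist": 0},
    {"hand": 0, "tx": 0, "ty": 0, "tz": 0, "twist": 0},
    {"hand": 0, "tx": 0, "ty": 0, "tz": 0, "twist": 0},
    {"hand": 0, "tx": 0, "ty": 0, "tz": 0, "twist": 0},
    {"hand": 0, "tx": 0, "ty": 0, "tz": 0, "twist": 0}
  ]
}}

```text
time_s: 12.35
eef_pos: [0.5991, -0.055, 0.4033]
ee_rot: [0.778, 0.629, 0.0, -0.0]
force: [-5.8, 4.7, 5.8]
finger_gap: 0.0105
```

Run:
```python
from w import *
s,c=snap('side','s8.png');print(s['time_s'],s['eef_pos'],abs(s['qd']).max(),s['finger_gap'],s['force'])
s,c=snap('scene','c8.png')
a=cv2.imread('pics/s8.png')[100:290,210:400];b=cv2.imread('pics/c8.png')[110:300,110:300];cv2.imwrite('pics/z8.png',cv2.resize(np.hstack([a,b]),None,fx=2.1,fy=2.1,interpolation=cv2.INTER_CUBIC))
```

```text
12.35 [ 0.59908997 -0.05503048  0.40325415] 0.0013260397480707345 0.010475776644174746 [-5.76143715  4.67904157  5.8084742 ]
```

View pics/z8.png

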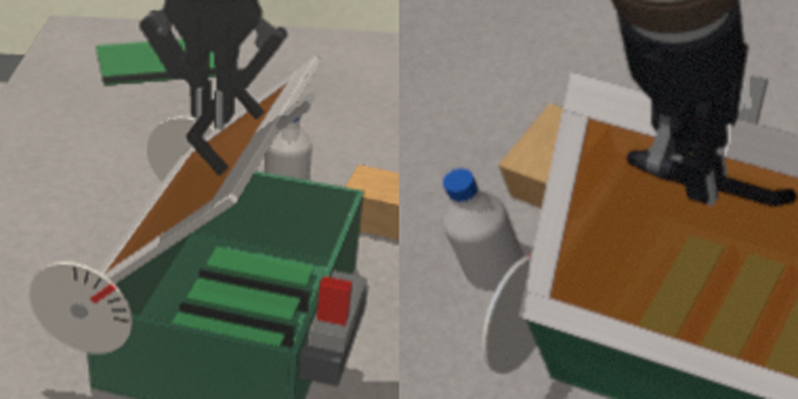

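Steady: the lid edge is in line with the red mark, the catch is open and the bystanders are where they were. I'm handing in now.

```bash
python3 -c "
from h import *
print(order.sign_off());s=sense();print(s['time_s'],s['eef_pos'],s['finger_gap'],s['force'])"
```

```text
the job is handed in; nothing more can be done
None
the job is handed in; nothing more can be done
```

I slid the catch to its open end and raised the lid to about 45 degrees. I handed in at about 12.4 s with the gripper still closed on the handle; no verdict was reported.

**Catch:** I gripped the red grip and slid it until it met the end stop, at about 19 N. It started about 11 mm open, not fully closed. A wrist picture then put the grip at the 50 mm position with the tongue clear, and the lid was still shut.

**Lid:** I held the bar at 40 N and swung it up along its arc. The last checks:
- **Angle:** the lid edge lies along the red mark in the side picture. The tool position gave 45.6 degrees before a last shift of about 1 mm. The overlay of the box model agreed at about 44–45.5 degrees.
- **Steadiness:** over the last second the tool moved about 0.1 mm, with a finger gap of 10.5 mm.
- **Force:** I made that last shift to ease a sideways load of about 15 N. About 9 N was left.
- **Bystanders:** the bottle and carton look unmoved in the last pictures. The jar was outside those crops, but the arm never went near it.

**Disagreements:**
- The handle's distance from the hinge, worked out from my fitted box pose, was 167 mm against a nominal 162 mm. The leftover force pointed the other way, so my box pose is probably off by a few mm.
- The finger gap reads 10.5 mm on a 12 mm bar. In the wrist pictures the bar sits properly between the pads.

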